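Lock the circuit-board clamp through its L-shaped slot

ROBOT

A 6-joint arm with a two-finger parallel gripper is mounted at the origin on the work surface. World frame = base frame: x ahead of the robot, y to its left, z up, the work surface at z = 0. Lengths are in m, angles in rad, forces in N, time in s.
With the tool pointing down it reaches from about 0.3 to 0.875 m from the base axis. Payload 6.4 kg.
Tool frame: the origin (TCP) lies at the very end of the fingers, on their centre line; the grasp point (between the pads) lies 19 mm behind it (ctrl.hold_point_z is the distance from the TCP to the grasp point, in m); y points along the fingers, x is the direction in which the jaws open and shut, and the axes are right-handed (so a half turn about y gives the same grasp; the last joint's range is limited). The gripper opens to 85 mm and grips with 20 to 120 N. Pads are 22 mm wide; open, the fingers measure 114 mm over their backs; the gripper's body (76 mm by 85 mm) begins 54 mm behind the grasp point. The pads swing forward as they close: fully open they stand 13 mm farther back than shut.
Start: joints at [0.939, 0.181, 1.607, -0, 1.354, -0.206], TCP at [0.237, 0.524, 0.231] pointing down, gripper open.
Joint ranges: [-2.99, 2.99], [-0.89, 2.07], [0.3, 2.58], [-1.14, 4.28], [0, 2.63], [-3.12, 3.12]. Speed limits (rad/s): [2.57, 2.57, 3.01, 3.14, 3.14, 3.14].

INTERFACE

Orientations are given as a unit quaternion [w, x, y, z].
In Python, from bench import ctrl, imaging gives the robot as it stands.
- The arm moves only by the shell command python3 -m jog 'ROWS'. ROWS is JSON, a list of rows, each a list of 3 entries, a list of its own where there are three numbers: the shift along the tool's x, y, z in cm, then the turn, a rotation vector about the tool's x, y, z in rad, then the finger opening in cm, from 0 to 8.54. A call has 1 to 12 rows; each row shifts and turns the pose as measured when the row begins, along the tool's axes as they then stand; what a row does not reach is not made up. A row lasts 1/12 s, in which the tool goes at most 41.7 mm and 7.16 degrees, less where a joint would pass 70% of its speed; a pose out of reach is approached as far as the arm can. A call is refused whole if a number of a shift passes 4.17 or a number of a turn 0.125, either way. A call with a gripper value outside its range is refused whole. The fingers move at their own pace and stop on an object; the grip force is fixed at half the most. Time passes only in rows, so rows that do not move let the fingers close. It gives the time, the measured TCP pose, the force and the opening at its end, in the units of the state.
- ctrl.get_obs(): the state, without advancing time (a new reading comes with each control period).
- imaging.camera(name): name is "side" or "top"; returns a dict with "frame" (384x512x3 uint8, red, green, blue), "depth" (384x512 float32, m along the optical axis (not along the pixel's ray), 0 where there is no reading), "K" (3x3 intrinsics, pixels), "k1" (the pictures are not rectified: a ray, as slopes to the right and down, at radius r is drawn at 1 + k1 r^2 times it, then the intrinsics apply), "R" (3x3) and "t" (3): a world point X has camera coordinates R X + t. Camera axes: x right, y down, z forward; pixel columns grow to the right and rows downward; lengths in m; the calibration is good to about 2 mm. A picture is of the moment at which its call begins.
- ctrl.hand_in(): hands the job in, once; it reports no verdict.
The state is a dict: "time_s": time; "q": joint angles; "dq": joint speeds; "joint_efforts": joint torques, N m; "eef_pos": TCP position; "eef_rot": TCP orientation; "wrist_force": force on the tool from outside, world axes, zero at the start; "torque": the same for the moment, N m; "opening": opening from 0.0 (shut) to 1.0 (fully open).
Only numpy, scipy, OpenCV 4.12 (cv2) and the standard library are available. Lean on these libraries where they do the work, as an engineer would, in place of code of your own. Each camera call takes 0.05 s, during which the arm holds its last target. There are 200 camera calls.

TASK

Lock the clamp of the red circuit-board holder: with the fingertips, push the blue knob along its L-shaped slot towards the green board as far as the corner, so that the yellow clamp bar closes on the board, then push it sideways round the corner, fully to the end of the slot by the green mark. Only push the knob, never pinch, lift or force it, and leave the solder spool, the jar and the yellow block standing where they are.

Things in the scene. Friction and masses are not known exactly. Their poses are not given: they have to be found in the camera images.
- holder: Fixed red tray 290 x 220 mm, edges 14 mm high. Origin on the bench; x points from slide unit to green board, z up. Slide unit: grey cover plate (x -120 to 6, y -65 to 75 mm), top 16.5 mm above the bench, L-slot 16 mm wide: leg one 60 mm along +x, leg two 50 mm along +y. Only the knob and 2 mm screw heads stand on the plate. Board at x 52 to 146 mm; its parts reach 35 mm above the bench.
- knob: Blue upright round knob, 22 mm diameter, underside 2 mm and top 28 mm above the cover plate, on a 12 mm pin with a 48 mm flange captive under the plate: cannot come out, hardly tips; do not press it over 25 N. About 150 g, slides freely, no spring: stays where left. Origin on its axis at the flange's underside, 6 mm above the bench; z up, yaw meaningless. Starts in leg one, up to 20 mm from its start.
- knob_mid (a point): Point on the knob's axis, half-way up the blue part, 31.5 mm above the bench.
- slot_start (a point): Where the knob's axis is when it is at the very start of leg one, at the height of the cover plate's top.
- slot_corner (a point): Where the knob's axis is at the corner, in the middle of both legs, at the height of the cover plate's top; the 2 mm play of the pin to each side lets the knob go 2 mm beyond it.
- slot_end (a point): Where the knob's axis is when it is home at the end of leg two, beside the green paint mark, at the height of the cover plate's top; play lets it go 2 mm beyond it.
- clamp (a joint): Slide of the yellow clamp bar (140 x 8 x 20 mm, between cover and board). 0 = fully open, 0.035 m = closed against the board (knob at the corner), 0.0365 m its stop. Grows along the holder's +x. The knob's flange pushes it ahead, against 1 to 2 N of friction; it stays where it is left.
- spool: Grey solder spool, 54 mm diameter, 38 mm high, standing loose beside the holder. Origin in the centre of its underside, z up. Leave alone.
- jar: Amber flux jar with black cap, 44 mm diameter, 50 mm high, standing loose beside the holder. Origin in the centre of its underside, z up. Leave alone.
- block: Yellow round plug block, 52 mm diameter, 42 mm high, standing loose beside the holder. Origin in the centre of its underside, z up. Leave alone.
Things that resemble listed ones, but are neither listed nor needed, are in the scene too. Leave any purple or turquoise look-alike of the knob alone.

How it is judged:
By the outcome, as a careful person would: the job done as asked, in the order asked, and still so for the second after the job is handed in, with the robot touching nothing.
It also fails if it takes over 45 s, if anything falls off the work surface, if the arm or the gripper's body presses on something with over 40 N, if the wrist force passes 120 N, or if a joint passes its speed limit or range.

## Working session

There is one attempt and no reset: what is moved stays moved. The work goes in short steps, Python scripts to look and compute and a shell command to move; the robot and the scene stay as the last step left them, time stands still between calls to the robot, and variables do not carry over. Pictures are saved under pics/ and viewed, about 8 in all and at most 12, crops included, and the job is handed in when it is done.

```bash
mkdir -p pics
cat > h.py <<'E'
import numpy as np, cv2
from bench import ctrl, imaging
def shot(n,f=None):
    c=imaging.camera(n)
    if f: cv2.imwrite('pics/'+f,cv2.cvtColor(c['frame'],cv2.COLOR_RGB2BGR))
    return c
def ray(c,u,v):
    K=c['K'];d=np.array([c['k1'],0,0,0,0.])
    p=cv2.undistortPoints(np.array([[[u,v]]],float),K,d)[0,0]
    R=np.array(c['R']);return -R.T@c['t'], R.T@np.array([p[0],p[1],1])
def onz(c,u,v,z):
    o,d=ray(c,u,v);return o+d*(z-o[2])/d[2]
def proj(c,X):
    p=c['R']@np.array(X)+c['t'];a=p[:2]/p[2];a=a*(1+c['k1']*(a@a));return (c['K']@[a[0],a[1],1])[:2]
E
python3 - <<'E'
from h import *
a=shot('top','top1.png');b=shot('side','side1.png')
im=np.hstack([a['frame'],b['frame']])
for c in(a,b):print(c['K'].tolist(),c['k1'],(-c['R'].T@c['t']).round(3),c['R'].round(2).tolist())
o=ctrl.get_obs();print(o)
E
```

```text
[[349.41071078039363, 0.0, 250.4920546282393], [0.0, 349.41071078039363, 185.09490086948085], [0.0, 0.0, 1.0]] -0.001924762519949352 [0.48  0.046 0.691] [[-0.01, -1.0, 0.03], [-0.98, 0.0, -0.2], [0.2, -0.03, -0.98]]
[[450.510543927251, 0.0, 251.94993055015243], [0.0, 450.510543927251, 187.44886758727628], [0.0, 0.0, 1.0]] -0.10194881728983635 [ 0.468 -0.645  0.574] [[0.98, -0.18, 0.01], [-0.1, -0.59, -0.8], [0.15, 0.79, -0.6]]
{'time_s': 0.1, 'q': array([ 9.38698545e-01,  1.81495732e-01,  1.60790655e+00, -2.15661591e-05,
        1.35382673e+00, -2.06288530e-01]), 'dq': array([-0.00113771, -0.00115328, -0.00213348,  0.00014557,  0.00129696,
        0.00087664]), 'joint_efforts': array([-4.24403152e-04, -4.45878518e+01, -3.52240777e+01, -3.94207564e-04,
        4.22329569e-03,  8.45436404e-06]), 'eef_pos': array([0.23718619, 0.52324397, 0.23045866]), 'eef_rot': array([-0.59414536,  0.59457358,  0.38252447, -0.3835995 ]), 'wrist_force': array([-0.41379145,  0.16852785,  0.39576318]), 'torque': array([ 0.06126602, -0.05094008, -0.03670009]), 'opening': 1.003361843618438}
```

View pics/top1.png

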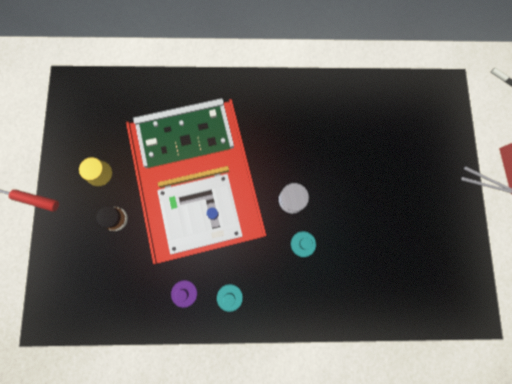

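View pics/side1.png

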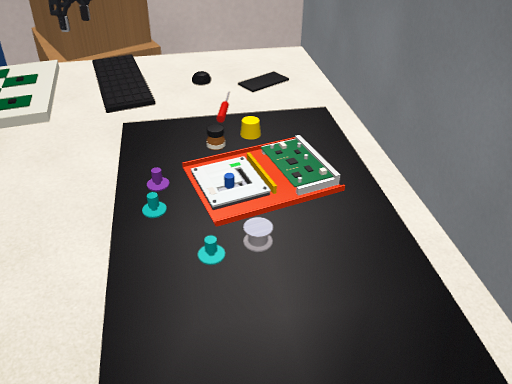

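Top view: the knob is at about (212,213) in leg one. Leg two runs left to the green mark at (173,202), and the board is above. In the side view the knob is at (229,180). Next I measure.

```bash
cat > m.py <<'E'
from h import *
from scipy.spatial.transform import Rotation as Ro
def blob(c,f,box):
    h=cv2.cvtColor(c['frame'],cv2.COLOR_RGB2HSV).astype(int);m=f(h[...,0],h[...,1],h[...,2]).astype(np.uint8)
    k=np.zeros_like(m);x0,y0,x1,y1=box;k[y0:y1,x0:x1]=1;m*=k
    cs,_=cv2.findContours(m,cv2.RETR_EXTERNAL,cv2.CHAIN_APPROX_NONE);return max(cs,key=cv2.contourArea)
blue=lambda h,s,v:(h>105)&(h<130)&(s>120)&(v>50)
def tri(a,pa,b,pb):
    o1,d1=ray(a,*pa);o2,d2=ray(b,*pb)
    s=np.linalg.lstsq(np.c_[d1,-d2],o2-o1,rcond=None)[0];p,q=o1+d1*s[0],o2+d2*s[1];return (p+q)/2,np.linalg.norm(p-q)
def cen(ct):
    m=cv2.moments(ct);return m['m10']/m['m00'],m['m01']/m['m00']
E
python3 - <<'E'
from m import *
a=shot('top');b=shot('side')
red=lambda h,s,v:((h<8)|(h>172))&(s>150)&(v>80)
cr=blob(a,red,(115,80,280,275));hull=cv2.convexHull(cr)
w=np.array([onz(a,*p[0],.014) for p in hull])[:,:2].astype(np.float32)
r=cv2.minAreaRect(w);print('tray',r)
pl=lambda h,s,v:(s<40)&(v>130)
cp=blob(a,pl,(150,172,250,260));w=np.array([onz(a,*p[0],.0165) for p in cv2.convexHull(cp)])[:,:2].astype(np.float32)
print('plate',cv2.minAreaRect(w))
ka=blob(a,blue,(150,170,250,260));kb=blob(b,blue,(180,150,270,210))
print(cen(ka),cv2.contourArea(ka),cen(kb),cv2.contourArea(kb),tri(a,cen(ka),b,cen(kb)),onz(a,*cen(ka),.038),onz(b,*cen(kb),.033))
g=blob(a,lambda h,s,v:(h>45)&(h<75)&(s>120)&(v>100),(165,190,185,215));print('green',onz(a,*cen(g),.0165))
q=ctrl.get_obs()['eef_rot'];print(Ro.from_quat(np.r_[q[1:],q[0]]).as_matrix().round(3))
for c,n,bx in((a,'t',(145,165,255,265)),):
    x0,y0,x1,y1=bx;cv2.imwrite('pics/crop1.png',cv2.resize(c['frame'][y0:y1,x0:x1,::-1],None,fx=5,fy=5,interpolation=2))
E
```

```text
tray ((0.6320928335189819, 0.13723024725914001), (0.2914416193962097, 0.22267776727676392), 13.563699722290039)
plate ((0.5626054406166077, 0.12567436695098877), (0.1293722689151764, 0.1383855938911438), 13.503049850463867)
(211.9129129129129, 212.9129129129129) 55.5 (228.92042042042038, 180.08408408408408) 111.0 (array([0.5585356 , 0.09927527, 0.03181083]), np.float64(2.7692997900880864e-05)) [0.55781451 0.09877777 0.038     ] [0.55832319 0.09763959 0.033     ]
green [0.5817631  0.17675622 0.0165    ]
[[ 0.413 -0.001 -0.911]
 [ 0.911 -0.001  0.413]
 [-0.001 -1.     0.   ]]
```

View pics/crop1.png

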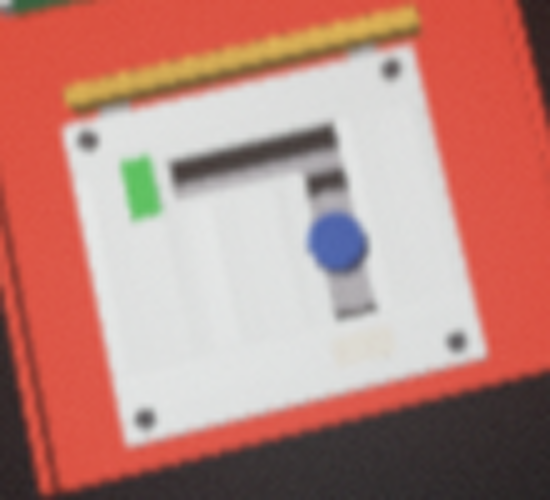

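The crop shows the slot clearly: leg one runs from about crop (357,312) up to the outer corner at (333,125), and leg two runs left to (172,163). I'll convert these edges to the holder frame.

```bash
cat >> m.py <<'E'
th=np.radians(13.53);RH=np.array([[np.cos(th),-np.sin(th)],[np.sin(th),np.cos(th)]])
OH=np.array([.5626,.1257])-RH@[-.057,.005]
def toH(p): return RH.T@(np.array(p)[:2]-OH)
def tool():
    o=ctrl.get_obs();q=o['eef_rot'];return o,Ro.from_quat(np.r_[q[1:],q[0]]).as_matrix()
def delta(hx,hy,z):
    o,R=tool();t=np.r_[RH@[hx,hy]+OH,z];print('TCP H',toH(o['eef_pos']).round(4),o['eef_pos'].round(4),'tool cm',(R.T@(t-o['eef_pos'])*100).round(2),'F',o['wrist_force'].round(1),'t',o['time_s'])
E
python3 - <<'E'
from m import *
a=shot('top')
for n,u,v in(('corner',334,125),('endUp',172,163),('endLo',178,195),('startR',377,306),('startL',337,318),('legL',307,181),('legR',345,174)):
    print(n,(1e3*toH(onz(a,145+u/5-.4,165+v/5-.4,.0165))).round(1))
print('knob',1e3*toH([.5585,.0993]), 'green',toH([.5818,.1768]))
delta(-.115,-.020,.15)
E
```

```text
corner [-20.1 -28.1]
endUp [-20.   36.3]
endLo [-32.8  36.6]
startR [-93.  -28.6]
startL [-93.8 -12.7]
legL [-39.3 -13. ]
legR [-40.1 -28. ]
knob [-67.16261281 -19.70812216] green [-0.02637777  0.05018992]
TCP H [-0.2802  0.4678] [0.2373 0.5235 0.2308] tool cm [-28.32   8.1  -43.01] F [ 0.5 -0.6  0.7] t 0.25
```

```bash
python3 -m jog '[[[0,1,0],[0,-0.11,0],0],[[0,1,0],[0,-0.11,0],0],[[0,1,0],[0,-0.11,0],0],[[0,1,0],[0,-0.11,0],0],[[0,1,0],[0,-0.11,0],0],[[0,1,0],[0,-0.11,0],0]]'
python3 - <<'E'
from m import *
delta(-.115,-.020,.13)
o,R=tool();print(np.degrees(np.arctan2(R[1,2],R[0,2])),R.round(3).tolist(),o['opening'])
E
```

```text
time_s: 0.75
eef_pos: [0.2383, 0.5248, 0.1711]
eef_rot: [-0.431, 0.431, 0.562, -0.559]
wrist_force: [-0.1, -0.4, 0.1]
opening: 0.147
TCP H [-0.2789  0.4689] [0.2383 0.5248 0.1711] tool cm [-49.3    4.02 -15.15] F [-0.1 -0.4  0.1] t 0.75
-165.03382017958396 [[-0.258, 0.002, -0.966], [0.966, 0.003, -0.258], [0.003, -1.0, -0.003]] 0.14674356525887083
```

```bash
python3 -m jog '[[[-3.3,0,-1],[0,0.025,0],0],[[-3.3,0,-1],[0,0,0],0],[[-3.3,0,-1],[0,0,0],0],[[-3.3,0,-1],[0,0,0],0],[[-3.3,0,-1],[0,0,0],0],[[-3.3,0,-1],[0,0,0],0],[[-3.3,0,-1],[0,0,0],0],[[-3.3,0,-1],[0,0,0],0],[[-3.3,0,-1],[0,0,0],0],[[-3.3,0,-1],[0,0,0],0],[[-3.3,0,-1],[0,0,0],0],[[-3.3,0,-1],[0,0,0],0]]'
python3 - <<'E'
from m import *
delta(-.115,-.020,.06)
o,R=tool();print(np.degrees(np.arctan2(R[1,2],R[0,2])),R[2].round(3),o['opening'])
E
```

```text
time_s: 1.75
eef_pos: [0.454, 0.1587, 0.1662]
eef_rot: [-0.433, 0.432, 0.56, -0.559]
wrist_force: [0.5, 0.5, 0.7]
opening: -0.001
TCP H [-0.1549  0.0625] [0.454  0.1587 0.1662] tool cm [-8.34 10.61 -3.83] F [0.5 0.5 0.7] t 1.75
-165.37703060734006 [ 0.002 -1.     0.   ] -0.0012784359655801675
```

```bash
python3 -m jog '[[[-2.8,2,-1.3],[0,0.02,0],0],[[-2.8,2,-1.3],[0,0,0],0],[[-2.8,2,-1.3],[0,0,0],0],[[0,2.5,0],[0,0,0],0],[[0,1.5,0],[0,0,0],0],[[0,0,0],[0,0,0],0]]'
python3 - <<'E'
from m import *
delta(-.105,-.0205,.027)
a=shot('top','t2.png');b=shot('side')
x=cv2.resize(b['frame'][110:230,150:310,::-1],None,fx=4,fy=4,interpolation=2);cv2.imwrite('pics/s2.png',x)
E
```

```text
time_s: 2.25
eef_pos: [0.5222, 0.0742, 0.0659]
eef_rot: [-0.438, 0.444, 0.555, -0.55]
wrist_force: [-0.8, -0.0, -0.2]
opening: 0.001
TCP H [-0.1083 -0.0356] [0.5222 0.0742 0.0659] tool cm [ 1.53  3.89 -0.27] F [-0.8 -0.  -0.2] t 2.25
```

View pics/s2.png

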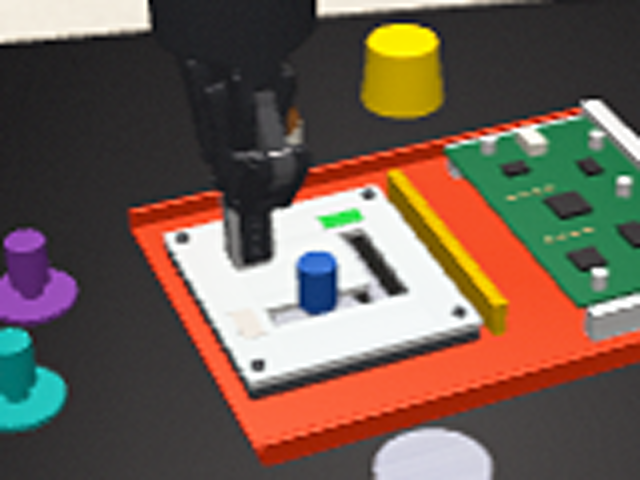

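Side crop: the shut fingertips, at about (250,260), hover behind the knob (318,283) with clearance. I'll centre on leg one and go down.

```bash
python3 -m jog '[[[1.5,0.8,0],[0,0,0],0],[[0,1.3,0],[0,0,0],0],[[0,1.2,0],[0,0,0],0],[[0,0.5,0],[0,0,0],0],[[0,0,0],[0,0,0],0]]'
python3 - <<'E'
from m import *
delta(-.089,-.0205,.027)
o,R=tool();print(np.degrees(np.arctan2(R[1,2],R[0,2])),R[2].round(3))
E
```

```text
time_s: 2.77
eef_pos: [0.5246, 0.0921, 0.0359]
eef_rot: [-0.433, 0.447, 0.559, -0.548]
wrist_force: [-0.6, 0.2, -0.8]
opening: -0.003
TCP H [-0.1018 -0.0187] [0.5246 0.0921 0.0359] tool cm [-0.16  0.92 -1.26] F [-0.6  0.2 -0.8] t 2.7667
-166.87668825504952 [-0.006 -1.    -0.024]
```

```bash
python3 -m jog '[[[-0.15,0.9,0],[0.024,0,0],0],[[0,0,0],[0,0,0],0],[[0,0,-0.6],[0,0,0],0],[[0,0,-0.5],[0,0,0],0],[[0,0,-0.5],[0,0,0],0],[[0,0,-0.5],[0,0,0],0]]'
python3 - <<'E'
from m import *
delta(-.051,-.0205,.027)
o,R=tool();print(np.degrees(np.arctan2(R[1,2],R[0,2])),R[2].round(3))
b=shot('side');a=shot('top');
try:
  print('knob side',toH(onz(b,*cen(blob(b,blue,(180,140,290,210))),.033)))
  print('knob top',toH(onz(a,*cen(blob(a,blue,(150,170,250,260))),.038)))
except Exception as e: print(e)
E
```

```text
time_s: 3.27
eef_pos: [0.5483, 0.0963, 0.0307]
eef_rot: [0.437, -0.442, -0.554, 0.555]
wrist_force: [-1.4, -0.2, 0.4]
opening: -0.001
TCP H [-0.0778 -0.0202] [0.5483 0.0963 0.0307] tool cm [-0.01  0.38 -2.68] F [-1.4 -0.2  0.4] t 3.2667
-166.81996177390695 [-0.007 -1.    -0.004]
knob side [-0.05560641 -0.02132707]
max() iterable argument is empty
```

The knob is moving with the finger, 22 mm ahead of it. I'll carry on to the corner with smaller steps.

```bash
python3 -m jog '[[[0,0.2,-0.4],[0,0,0],0],[[0,0,-0.4],[0,0,0],0],[[0,0,-0.4],[0,0,0],0],[[0,0,-0.4],[0,0,0],0],[[0,0,-0.3],[0,0,0],0],[[0,0,-0.3],[0,0,0],0],[[0,0,-0.2],[0,0,0],0],[[0,0,0],[0,0,0],0]]'
python3 - <<'E'
from m import *
delta(-.0505,-.0205,.029)
b=shot('side');print('knob side',toH(onz(b,*cen(blob(b,blue,(180,140,300,210))),.033)))
E
```

```text
time_s: 4.03
eef_pos: [0.5731, 0.1023, 0.0279]
eef_rot: [0.437, -0.441, -0.553, 0.555]
wrist_force: [-1.3, -0.9, 0.6]
opening: 0.002
TCP H [-0.0522 -0.0202] [0.5731 0.1023 0.0279] tool cm [-0.03 -0.11 -0.17] F [-1.3 -0.9  0.6] t 4.0333
knob side [-0.02964671 -0.02190194]
```

```bash
for i in 1 2; do python3 -m jog '[[[0,0,-0.13],[0,0,0],0],[[0,0,0],[0,0,0],0]]' | grep -E 'pos|force'; done
python3 - <<'E'
from m import *
delta(-.0505,-.0205,.029)
b=shot('side');print('knob side',toH(onz(b,*cen(blob(b,blue,(180,140,300,210))),.033)))
cv2.imwrite('pics/s3.png',cv2.resize(b['frame'][110:230,150:310,::-1],None,fx=4,fy=4,interpolation=2))
E
```

```text
eef_pos: [0.5743, 0.1026, 0.0278]
wrist_force: [0.1, -0.2, -1.1]
eef_pos: [0.5754, 0.103, 0.0277]
wrist_force: [-0.8, 0.8, -0.6]
TCP H [-0.0499 -0.0201] [0.5754 0.103  0.0277] tool cm [-0.04 -0.13  0.06] F [-0.8  0.8 -0.6] t 4.4167
knob side [-0.02728766 -0.02136105]
```

View pics/s3.png

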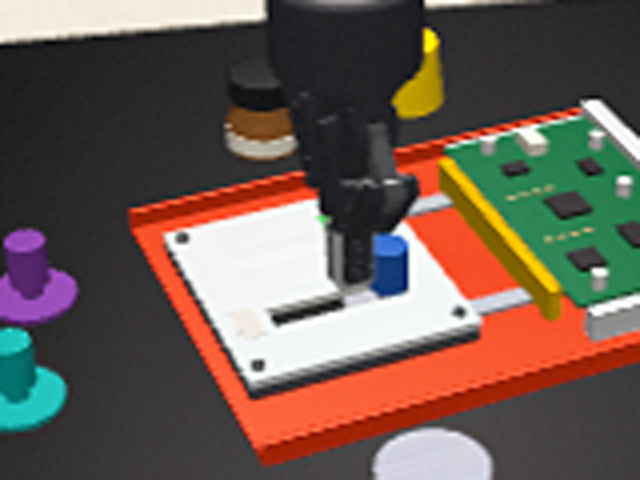

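The clamp bar is almost against the board and the knob is at about (388,265). I'll nudge until I feel the stop.

```bash
for i in 1 2; do python3 -m jog '[[[0,0,-0.1],[0,0,0],0],[[0,0,0],[0,0,0],0]]' | grep -E 'pos|force'; done
```

```text
eef_pos: [0.5763, 0.1031, 0.0278]
wrist_force: [-0.3, -0.4, -0.3]
eef_pos: [0.5773, 0.1034, 0.0278]
wrist_force: [-0.7, -0.3, -0.4]
```

```bash
for i in 1 2; do python3 -m jog '[[[0,0,-0.1],[0,0,0],0],[[0,0,0],[0,0,0],0]]' | grep -E 'pos|force'; done
python3 - <<'E'
from m import *
delta(-.0505,-.0205,.029)
b=shot('side');print('knob side',toH(onz(b,*cen(blob(b,blue,(180,140,300,210))),.033)))
E
```

```text
eef_pos: [0.5783, 0.1036, 0.0277]
wrist_force: [-0.8, 0.3, -0.8]
eef_pos: [0.579, 0.1039, 0.0277]
wrist_force: [-0.8, -0.6, -0.1]
TCP H [-0.0462 -0.0201] [0.579  0.1039 0.0277] tool cm [-0.05 -0.13  0.43] F [-0.8 -0.6 -0.1] t 5.1333
knob side [-0.02277113 -0.02046152]
```

```bash
for i in 1 2 3; do python3 -m jog '[[[0,0,-0.08],[0,0,0],0],[[0,0,0],[0,0,0],0]]' | grep -E 'pos|force'; done
```

```text
eef_pos: [0.5792, 0.104, 0.0274]
wrist_force: [-2.9, -0.7, 0.8]
eef_pos: [0.5793, 0.1041, 0.0272]
wrist_force: [-1.8, -0.8, 1.2]
eef_pos: [0.5793, 0.1043, 0.027]
wrist_force: [-3.5, -1.3, 1.3]
```

Force rises with no more travel, so the knob is at the stop at the corner. Now I back off and go round to its −y side.

```bash
python3 -m jog '[[[0,-0.1,1],[0,0,0],0],[[0,0,1],[0,0,0],0],[[-1,0,0.3],[0,0,0],0],[[-1.2,0,0],[0,0,0],0],[[-1.2,0,0],[0,0,0],0],[[-0.5,0,0],[0,0,0],0],[[0,0,0],[0,0,0],0]]'
python3 - <<'E'
from m import *
delta(-.0245,-.055,.027)
o,R=tool();print(np.degrees(np.arctan2(R[1,2],R[0,2])),R[2].round(3))
a=shot('top');b=shot('side')
ka=blob(a,blue,(150,160,250,260));kb=blob(b,blue,(180,140,300,210))
print('knob top',toH(onz(a,*cen(ka),.038)),cv2.contourArea(ka),'side',toH(onz(b,*cen(kb),.033)),cv2.contourArea(kb))
cv2.imwrite('pics/c4.png',np.vstack([cv2.resize(a['frame'][145:245,130:290,::-1],None,fx=3,fy=3),cv2.resize(b['frame'][125:225,170:330,::-1],None,fx=3,fy=3)])[:600])
E
```

```text
time_s: 6.27
eef_pos: [0.5709, 0.0565, 0.0302]
eef_rot: [0.436, -0.443, -0.554, 0.554]
wrist_force: [0.6, 1.1, -0.7]
opening: -0.0
TCP H [-0.0652 -0.0642] [0.5709 0.0565 0.0302] tool cm [ 0.95  0.34 -4.06] F [ 0.6  1.1 -0.7] t 6.2667
-166.80696829402447 [-0.008 -1.    -0.006]Traceback (most recent call last):
  File "<stdin>", line 5, in <module>
  File "m.py", line 6, in blob
    cs,_=cv2.findContours(m,cv2.RETR_EXTERNAL,cv2.CHAIN_APPROX_NONE);return max(cs,key=cv2.contourArea)
                                                                            ~~~^^^^^^^^^^^^^^^^^^^^^^^^
ValueError: max() iterable argument is empty
```

```bash
python3 -m jog '[[[0,0.1,-1.3],[0,0,0],0],[[0,0.1,-1.3],[0,0,0],0],[[0,0,-1.2],[0,0,0],0],[[0,0,-0.3],[0,0,0],0],[[0,0,0],[0,0,0],0]]'
python3 - <<'E'
from m import *
delta(-.0245,-.046,.027)
b=shot('side')
h=blob(b,blue,(180,120,330,230)) if 1 else 0
print('side',toH(onz(b,*cen(h),.033)),cv2.contourArea(h))
cv2.imwrite('pics/s4.png',cv2.resize(b['frame'][110:230,150:310,::-1],None,fx=4,fy=4,interpolation=2))
E
```

```text
time_s: 6.78
eef_pos: [0.6112, 0.068, 0.0275]
eef_rot: [0.437, -0.442, -0.554, 0.554]
wrist_force: [-0.2, 0.4, -0.2]
opening: 0.002
TCP H [-0.0233 -0.0624] [0.6112 0.068  0.0275] tool cm [1.64 0.04 0.13] F [-0.2  0.4 -0.2] t 6.7833
side [-0.02768344 -0.0205375 ] 89.5
```

View pics/s4.png

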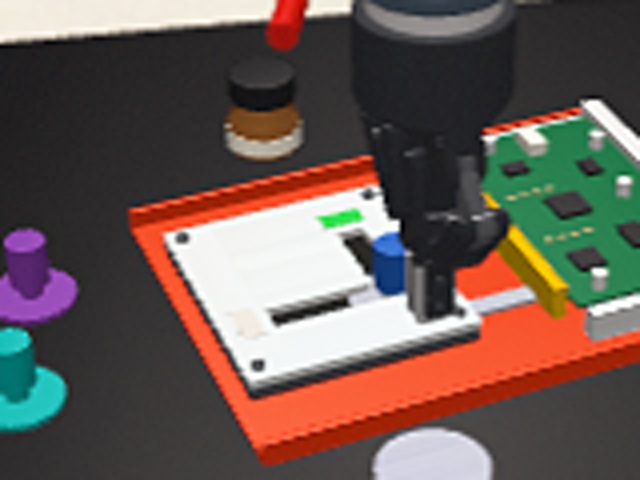

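The knob (390,263) is at the corner, partly hidden by the finger on its −y side, and the bar is on the board. I'll push along +y.

```bash
python3 -m jog '[[[0.5,0,0.1],[0,0,0],0],[[0.5,0,0],[0,0,0],0],[[0.4,0,0],[0,0,0],0],[[0.4,0,0],[0,0,0],0],[[0.4,0,0],[0,0,0],0],[[0.4,0,0],[0,0,0],0],[[0,0,0],[0,0,0],0]]'
python3 - <<'E'
from m import *
delta(-.0245,.004,.027)
b=shot('side')
h=blob(b,blue,(180,120,330,230)) 
print('side',toH(onz(b,*cen(h),.033)),cv2.contourArea(h))
E
```

```text
time_s: 7.42
eef_pos: [0.5999, 0.0962, 0.0268]
eef_rot: [0.437, -0.441, -0.553, 0.555]
wrist_force: [0.7, -0.1, -0.2]
opening: -0.001
TCP H [-0.0276 -0.0324] [0.5999 0.0962 0.0268] tool cm [ 3.64 -0.04 -0.29] F [ 0.7 -0.1 -0.2] t 7.4167
side [-0.03162091 -0.000612  ] 12.0
```

```bash
python3 -m jog '[[[0.4,0,-0.25],[0,0,0],0],[[0.4,0,0],[0,0,0],0],[[0.4,0,0],[0,0,0],0],[[0.4,0,0],[0,0,0],0],[[0.4,0,0],[0,0,0],0],[[0.3,0,0],[0,0,0],0],[[0.3,0,0],[0,0,0],0],[[0,0,0],[0,0,0],0]]'
python3 - <<'E'
from m import *
delta(-.0245,.004,.027)
b=shot('side')
cv2.imwrite('pics/s5.png',cv2.resize(b['frame'][90:210,170:330,::-1],None,fx=4,fy=4,interpolation=2))
E
```

```text
time_s: 8.13
eef_pos: [0.5965, 0.1242, 0.0268]
eef_rot: [0.437, -0.441, -0.553, 0.555]
wrist_force: [1.3, 0.3, 0.1]
opening: -0.002
TCP H [-0.0244 -0.0044] [0.5965 0.1242 0.0268] tool cm [ 0.84 -0.03  0.02] F [1.3 0.3 0.1] t 8.1333
```

View pics/s5.png

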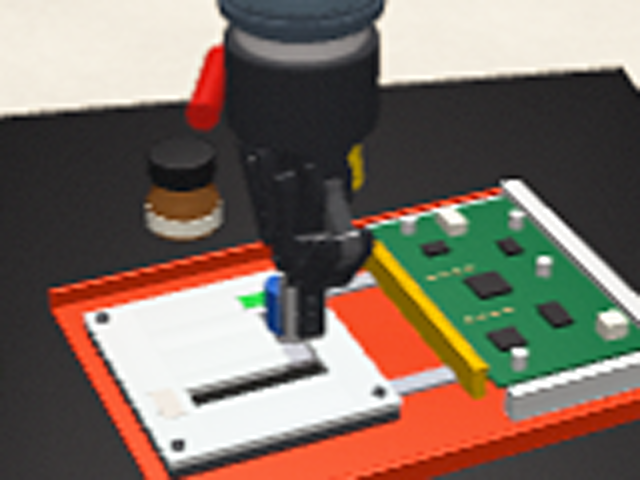

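The knob (275,305) has gone round into leg two beside the finger and is close to the green mark. I'll push gently until the end stop.

```bash
python3 -m jog '[[[0.2,0,0],[0,0,0],0],[[0.2,0,0],[0,0,0],0],[[0.1,0,0],[0,0,0],0],[[0,0,0],[0,0,0],0]]'| grep -E 'pos|force'; for i in 1 2 3; do python3 -m jog '[[[0.1,0,0],[0,0,0],0],[[0,0,0],[0,0,0],0]]' | grep -E 'pos|force'; done; python3 -c "
from m import *
delta(-.0245,.004,.027)"
```

```text
eef_pos: [0.5955, 0.129, 0.0268]
wrist_force: [0.3, 0.0, 0.8]
eef_pos: [0.5952, 0.1299, 0.0268]
wrist_force: [0.1, -0.7, -1.0]
eef_pos: [0.595, 0.1309, 0.0268]
wrist_force: [0.3, 0.7, 0.5]
eef_pos: [0.5948, 0.1319, 0.0268]
wrist_force: [1.1, 0.5, 0.4]
TCP H [-0.0243  0.0035] [0.5948 0.1319 0.0268] tool cm [ 0.05 -0.03  0.02] F [1.1 0.5 0.4] t 9.0167
```

```bash
for i in 1 2 3 4; do python3 -m jog '[[[0.1,0,0],[0,0,0],0],[[0,0,0],[0,0,0],0]]' | grep -E 'pos|force'; done
```

```text
eef_pos: [0.5945, 0.1329, 0.0267]
wrist_force: [-0.4, 0.4, 0.1]
eef_pos: [0.5943, 0.134, 0.0267]
wrist_force: [-0.1, 0.2, -0.3]
eef_pos: [0.594, 0.1351, 0.0267]
wrist_force: [0.2, 0.8, -0.2]
eef_pos: [0.5938, 0.1362, 0.0267]
wrist_force: [0.6, -0.2, -0.4]
```

```bash
for i in 1 2 3 4; do python3 -m jog '[[[0.1,0,0],[0,0,0],0],[[0,0,0],[0,0,0],0]]' | grep -E 'pos|force'; done
python3 - <<'E'
from m import *
delta(-.0245,.004,.027)
b=shot('side')
cv2.imwrite('pics/s6.png',cv2.resize(b['frame'][90:210,170:330,::-1],None,fx=4,fy=4,interpolation=2))
E
```

```text
eef_pos: [0.5938, 0.1368, 0.0269]
wrist_force: [0.4, -1.1, 0.5]
eef_pos: [0.594, 0.1372, 0.0272]
wrist_force: [0.8, -1.2, -0.3]
eef_pos: [0.594, 0.1376, 0.0274]
wrist_force: [-0.7, -2.9, 0.9]
eef_pos: [0.594, 0.1377, 0.0274]
wrist_force: [0.5, -2.7, -0.6]
TCP H [-0.0237  0.0093] [0.594  0.1377 0.0274] tool cm [-0.53  0.05  0.08] F [ 0.5 -2.7 -0.6] t 10.35
```

View pics/s6.png

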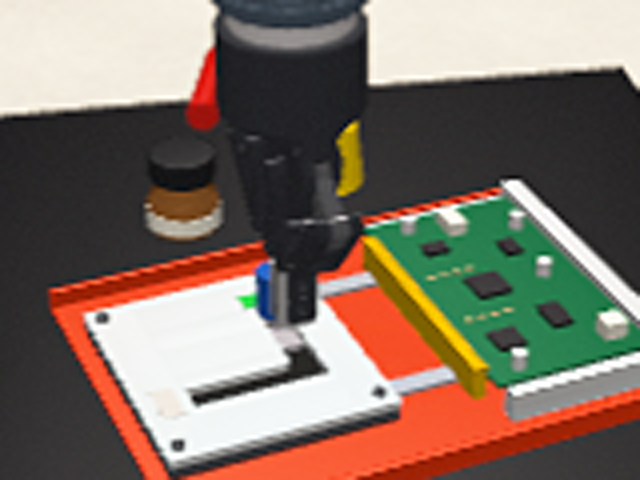

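The knob is beside the green mark and force is building. One more gentle check push, then I retreat straight back (−y), up and away.

```bash
python3 -m jog '[[[0.2,0,0],[0,0,0],0],[[0.2,0,0],[0,0,0],0]]' | grep -E 'pos|force'; python3 -m jog '[[[-0.8,0,0],[0,0,0],0],[[-1.2,0,0],[0,0,0],0],[[-1,-1,0],[0,0,0],0],[[0,-3,0],[0,0,0],0],[[0,-4,0],[0,0,0],0],[[0,-4,0],[0,0,0],0],[[-4,-4,0],[0,0,0],0],[[-4,-2,0],[0,0,0],0],[[-4,0,4],[0,0,0],0],[[-4,0,4],[0,0,0],0],[[-4,0,4],[0,0,0],0],[[-4,0,4],[0,0,0],0]]'
python3 - <<'E'
from m import *
a=shot('top');b=shot('side')
ka=blob(a,blue,(150,160,250,260));kb=blob(b,blue,(180,120,300,210))
X,e=tri(a,cen(ka),b,cen(kb));print('tri',X,e,toH(X),'top',toH(onz(a,*cen(ka),.038)))
ye=lambda h,s,v:(h>15)&(h<32)&(s>130)&(v>120)
c=blob(a,ye,(125,120,250,210));w=np.array([toH(onz(a,*p[0],.025)) for p in c]).astype(np.float32);print('bar',cv2.minAreaRect(w))
cv2.imwrite('pics/t6.png',cv2.resize(a['frame'][80:280,70:320,::-1],None,fx=3,fy=3,interpolation=2))
E
```

```text
eef_pos: [0.5938, 0.1383, 0.0276]
wrist_force: [2.1, -13.6, 0.6]
time_s: 11.57
eef_pos: [0.5277, -0.1004, 0.2078]
eef_rot: [-0.431, 0.442, 0.557, -0.556]
wrist_force: [1.8, -0.6, 0.2]
opening: -0.003
tri [0.58848428 0.1613915  0.03040576] 0.0005749165507489562 [-0.02348388  0.03364523] top [-0.02472406  0.03257882]
bar ((0.04719824716448784, 0.0008512213826179504), (0.14183412492275238, 0.011354053393006325), 89.99440002441406)
```

View pics/t6.png

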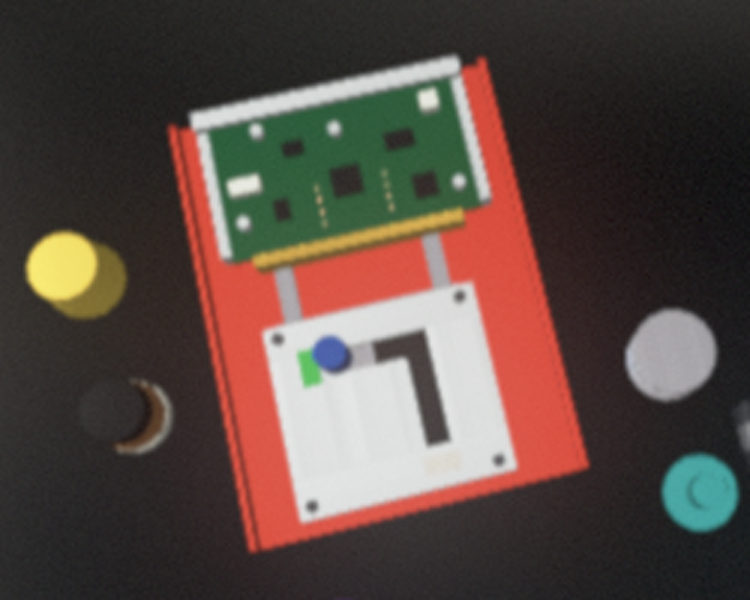

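The knob (331,353) is home by the green mark, the bar is flush on the board, and the loose items stand where they were. Handing in.

```bash
python3 -c "
from bench import ctrl
print(ctrl.hand_in())"
```

```text
the job is handed in; nothing more can be done
None
```

The clamp is locked and the job is handed in. With shut fingertips I pushed the knob along leg one until the clamp bar met its stop. I then went round to its other side and pushed it along leg two to the end stop.

- **Knob:** after the arm retreated, the cameras put it at about x −24, y +33 mm in the holder frame, beside the green mark. I had estimated the slot end at about y +30 mm, with 2 mm of play beyond it. That leaves it within about 1 mm of the camera error, and the stop itself was clearly felt.
- **Clamp bar:** it measures at x ≈ 47 mm and looks flush against the board edge (52 mm).
- **Forces:** the highest reading I took was about 14 N, in the last check push at the end stop. The force was read only at the end of each move.
- **Disagreement:** my first estimate of the corner was x −28 mm. The knob actually stopped about 4 mm further on, so I went by the felt stop instead.
- **Surroundings:** in the last picture the spool, jar and yellow block stand where they were. I judged this by eye and did not measure them.
- **Time:** about 12 s of the allowed 45 s had passed on the robot's clock, and the arm was clear of everything at hand-in.

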